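Load a layered medallion into the UV curing drawer

TASK

The three medallion layers already carry their UV glue: pull the curing box's tray all the way out to its stop, and lay the aluminium base disc on the round plate, then the blue disc on it, then the small amber disc on top, each flat, set down rather than dropped, and well centred so that an even rim shows all round. Then push the loaded tray fully home with the stack still centred, so that the lamp can switch on; leave the other things on the desk where they are.

Things in the scene. Friction and masses are not known exactly. Their poses are not given: they have to be found in the camera images.
- curing_box: Drawer-type UV curing box, grey sides, white lamp head, 155 mm deep, 164 wide, 84 high, fixed. Origin: centre of its underside. Its x axis points from front to back (the tray slides out along -x), y left, z up; it is turned about z. Front face 77.5 mm before the origin. The tray's slot has its roof 64 mm above the desk. A thin lead, 6 mm high, lies on the desk before it.
- tray (a joint): How far the tray is pulled out, in m: 0 fully home (firm stop), 0.13 at the outer stop. It may start up to 25 mm ajar. It stays where it is left; friction is about 1.5 N. It slides straight along the box's x axis.
- tray_handle (a point): Middle of the tray's handle: straight steel bar, 10 mm thick, 100 mm long, along the box's y, 50 mm above the desk, 45 mm before the white drawer front (40 mm clear gap behind the bar, open above and below). Bent bars join it to the front 50 mm either side. Drawer front: 160 mm wide, from 9 to 63 mm above the desk. Moves with the tray; axes as the box's.
- tray_plate (a point): Centre of the top of the round aluminium plate (80 mm across) fixed on the tray floor, with a thin grey guide ring of the base disc's size; 20 mm above the desk. It lies 62 mm behind the drawer front's back and 115 mm behind the handle bar, and moves with the tray: fully out, it is 68 mm before the box's front face. The tray's side rims (22 mm above the desk) are 65 mm either side of it.
- base_disc: Flat brushed aluminium disc with a thin dark ring line near its edge, 64 mm across, 10 mm thick, about 85 g. Origin: centre of its underside, z up. Starts flat on the desk.
- blue_disc: Flat translucent blue acrylic disc, 48 mm across, 8 mm thick, about 30 g. Origin: centre of its underside, z up. Starts flat on the desk.
- amber_disc: Flat translucent amber (orange) acrylic disc, 32 mm across, 8 mm thick, about 20 g. Origin: centre of its underside, z up. Starts flat on the desk.
- stapler: Bystander: blue and black stapler, 30x136x49 mm, in front of the silver computer. Origin: centre of its underside.
- eyelet_tin: Bystander: flat red tin, 62x95x22 mm, right of the stapler. Origin: centre of its underside.
- tool_cup: Bystander: dark grey cup, 78 mm across, 96 mm high, right of the silver computer. Origin: centre of its underside.
- marker: Bystander: white marker with red cap, 132 mm long, 18 mm high, lying at the right edge. Origin: underside, at its middle.
- red_tape: Bystander: narrow roll of red tape lying flat at the left edge, 80 mm across, 12 mm high. Origin: centre of its underside.
- spring_clamp: Bystander: orange and black spring clamp lying flat at the left edge, 105x48x17 mm. Origin: centre of its underside.
- mouse: Bystander: black mouse, 106x60x35 mm, at the right edge. Origin: centre of its underside.
Mind the look-alikes: they are no part of the job. Of the things that look like the base_disc, take the one that is farthest to the robot's right at the start. Of the things that look like the blue_disc, the smaller one is meant.

How it is judged (in metres and radians):
On the way, in this order (a step that is already met when the one before it is completed fails the run):
1. the tray is pulled out to its stop (value of joint tray above 0.125 m), for 0.2 s.
2. the aluminium base disc lies flat and centred on the plate, let go (horizontal distance between base_disc and tray_plate below 0.006 m and angle between base_disc's own z axis and vertical below 0.06 rad and z of base_disc in the frame of tray_plate between -0.003 and 0.003 m and contact force between the fingers and base_disc below 0.05 N and linear speed of base_disc below 0.02 m/s), for 0.2 s.
3. the blue disc lies flat and centred on the base disc, let go (horizontal distance between base_disc and tray_plate below 0.006 m and angle between each of base_disc, blue_disc's own z axis and vertical below 0.06 rad and z of base_disc in the frame of tray_plate between -0.003 and 0.003 m and horizontal distance between blue_disc and base_disc below 0.005 m and z of blue_disc in the frame of base_disc between 0.007 and 0.013 m and contact force between the fingers and blue_disc below 0.05 N and linear speed of blue_disc below 0.02 m/s), for 0.2 s.
4. the amber disc lies flat and centred on the blue disc, let go (horizontal distance between base_disc and tray_plate below 0.006 m and angle between each of base_disc, blue_disc, amber_disc's own z axis and vertical below 0.06 rad and z of base_disc in the frame of tray_plate between -0.003 and 0.003 m and horizontal distance between blue_disc and base_disc below 0.005 m and z of blue_disc in the frame of base_disc between 0.007 and 0.013 m and horizontal distance between amber_disc and blue_disc below 0.005 m and z of amber_disc in the frame of blue_disc between 0.005 and 0.011 m and contact force between the fingers and amber_disc below 0.05 N and linear speed of amber_disc below 0.02 m/s), for 0.2 s.
5. the tray is pushed fully home with the stack still centred (horizontal distance between base_disc and tray_plate below 0.006 m and angle between each of base_disc, blue_disc, amber_disc's own z axis and vertical below 0.06 rad and z of base_disc in the frame of tray_plate between -0.003 and 0.003 m and horizontal distance between blue_disc and base_disc below 0.005 m and z of blue_disc in the frame of base_disc between 0.007 and 0.013 m and horizontal distance between amber_disc and blue_disc below 0.005 m and z of amber_disc in the frame of blue_disc between 0.005 and 0.011 m and value of joint tray below 0.004 m), for 0.2 s.
At the end, for the whole second after the job is handed in: The tray is fully home (within 4 mm of its stop) and, on its plate, lie flat and at rest the aluminium base disc (within 6 mm of the plate's centre), the blue disc on it and the amber disc on that (each within 5 mm of the centre of the one below); nothing is held (all of step 5 and contact force between the fingers and base_disc below 0.05 N and linear speed of each of base_disc, blue_disc, amber_disc below 0.02 m/s and contact force between the fingers and blue_disc below 0.05 N and contact force between the fingers and amber_disc below 0.05 N and contact force between the arm and tray below 0.1 N); the robot touches nothing.
It fails at once if a disc is dropped from more than about 20 mm above its place in the stack ((contact force between base_disc and anything else below 0.001 N and height (world z) of base_disc above 0.042 m) or (contact force between blue_disc and anything else below 0.001 N and height (world z) of blue_disc above 0.052 m) or (contact force between amber_disc and anything else below 0.001 N and height (world z) of amber_disc above 0.06 m)).
It fails at once if another thing on the desk is shifted by more than 25 mm (distance of any of stapler, eyelet_tin, tool_cup, marker, red_tape, spring_clamp, mouse from where it was at the start of the episode above 0.025 m).
It also fails if it takes over 72 s, if anything falls off the work surface, if the arm or the gripper's body presses on something with over 40 N, if the wrist force passes 120 N, or if a joint passes its speed limit or range.

ROBOT

A 6-joint arm with a two-finger parallel gripper is mounted at the origin on a cart in front of the work surface, level with it; the furniture and walls round the work are solid. World frame = base frame: x ahead of the robot, y to its left, z up, the work surface at z = 0. Lengths are in m, angles in degrees, forces in N, time in s.
With the tool pointing down it reaches from about 0.375 to 0.9 m from the base axis. Payload 3.1 kg.
Tool frame: the origin (TCP) lies at the very end of the fingers, on their centre line; the grasp point (between the pads) lies 19 mm behind it (bot.hold_point_z is the distance from the TCP to the grasp point, in m); x points along the fingers, z is the direction in which the jaws open and shut, and the axes are right-handed (so a half turn about x gives the same grasp; the last joint's range is limited). The gripper opens to 87 mm and grips with 3 to 60 N. Pads are 19 mm wide; open, the fingers measure 117 mm over their backs; the gripper's body (75 mm by 190 mm) begins 51 mm behind the grasp point.
Start: joints at [-85.285, 30.224, 82.088, -0, 67.689, -10.227], TCP at [0.161, -0.604, 0.223] pointing down, gripper open.
Joint ranges: [-176.69, 176.69], [-43.24, 126.21], [12.49, 139.97], [-82, 262], [0, 151.66], [-163.58, 163.58]. Speed limits (degrees/s): [159.86, 159.86, 180, 180, 180, 180].

INTERFACE

Orientations are given as [roll, pitch, yaw] about the fixed x, y, z axes, in that order (R = Rz(yaw) Ry(pitch) Rx(roll)).
In Python, from plant import bot, read_camera gives the robot as it stands. The module is installed in compiled form; this text tells all that it offers.
- The arm moves only by the tool apply_moves, never from a script. Its argument "deltas" is a list of rows, each a list of 7 numbers: the shift along the tool's x, y, z in m, then the turn, a rotation vector about the tool's x, y, z in rad, then the closure in counts, from 0 (fully open) to 255 (shut). A call has 1 to 10 rows; each row shifts and turns the commanded pose from where the row before left it, along the tool's axes as they then stand; what a row does not reach is not made up. A row lasts 1/8 s, in which the tool goes at most 62.5 mm and 10.7 degrees, less where a joint would pass 70% of its speed; a pose out of reach is approached as far as the arm can. A call is refused whole if a number of a shift passes 0.0625 or a number of a turn 0.188, either way. A call with a gripper value outside its range is refused whole. The fingers move at their own pace and stop on an object; "grip_force" is the grip in N (left out, the last holds). Time passes only in rows, so rows that do not move let the fingers close. It gives the time, the measured TCP pose, the force and the opening at its end, in the units of the state.
- bot.get_obs(): the state, without advancing time (a new reading comes with each control period).
- read_camera(name): name is "side" or "top" or "wrist"; returns a dict with "image" (400x640x3 uint8, red, green, blue), "range_z" (400x640 float32, m along the optical axis (not along the pixel's ray), 0 where there is no reading), "intrinsics" (3x3 intrinsics, pixels), "eye" and "attitude" of the camera in the world; the wrist camera has in their place "T_tool_cam" (4x4, takes a point from camera to tool coordinates, whose origin is the TCP and whose axes are the tool frame's). Camera axes: x right, y down, z forward; pixel columns grow to the right and rows downward; lengths in m; the calibration is good to about 2 mm. A picture is of the moment at which its call begins: read the wrist's pose just before it.
- bot.hand_in(): hands the job in, once; it reports no verdict.
The state is a dict: "time": time; "q": joint angles; "joint_velocities": joint speeds; "tau": joint torques, N m; "tcp_pos": TCP position; "eef_rot": TCP orientation; "force": force on the tool from outside, world axes, zero at the start; "wrist_torque": the same for the moment, N m; "opening": finger opening in m.
Only numpy, scipy, OpenCV 4.12 (cv2) and the standard library are available. Lean on these libraries where they do the work, as an engineer would, in place of code of your own. Each camera call takes 0.05 s, during which the arm holds its last target. There are 200 camera calls.

## Working session

There is one attempt and no reset: what is moved stays moved. The work goes in short steps, Python scripts to look and compute and a tool call to move; the robot and the scene stay as the last step left them, time stands still between calls to the robot, and variables do not carry over. Pictures are saved under pics/ and viewed, about 8 in all and at most 12, crops included, and the job is handed in when it is done.

Besides the shell and the picture viewer there is one more tool, called after "Request:" as name(argument=value, ...), one argument or row to a line, values as JSON. apply_moves: Moves the arm, as the interface text tells. Its arguments: {"type":"object","properties":{"deltas":{"type":"array","items":{"type":"array","items":{"type":"number"}}},"grip_force":{"type":"number"}},"required":["deltas"]}

```bash
mkdir -p pics; ls
python3 - <<'E'
from plant import bot, read_camera
import cv2,numpy as np
print(bot.get_obs())
for n in("top","side"):
    c=read_camera(n); np.savez(f"{n}0.npz",**c)
    print(n,c["intrinsics"],c["eye"],c["attitude"])
    cv2.imwrite(f"pics/{n}0.png",c["image"][:,:,::-1])
c=read_camera("wrist");print(c["T_tool_cam"],c["intrinsics"])
E
```

```text
pics
{'time': 0.0, 'q': array([-8.52851871e+01,  3.02783810e+01,  8.21563468e+01, -1.18562406e-03,
        6.76878740e+01, -1.02299108e+01]), 'joint_velocities': array([-0.06097991,  0.01775853, -0.02479882,  0.02338173, -0.03311239,
       -0.05640324]), 'tau': array([-3.52281950e-04, -4.40035915e+01, -1.76593298e+01,  6.32991409e-02,
        5.84449363e-02, -1.65338565e-04]), 'tcp_pos': array([ 0.1611139 , -0.60312504,  0.22157812]), 'eef_rot': array([170.28222081,  89.87739333,  95.22739581]), 'force': array([-0.04972599,  0.06270694,  0.19943591]), 'wrist_torque': array([ 0.01827147, -0.04707606,  0.00977059]), 'opening': 0.08704385625663334}
top [[509.18271619   0.         314.5726788 ]
 [  0.         509.18271619 200.76235774]
 [  0.           0.           1.        ]] [ 0.46662227 -0.0107097   1.35573381] [-1.75072886e+02 -1.50742239e-01 -8.97548324e+01]
side [[465.06757181   0.         321.27669786]
 [  0.         465.06757181 198.1654902 ]
 [  0.           0.           1.        ]] [ 0.68656978 -1.37364491  0.68694897] [-114.38196215   -0.91815498    3.98024089]
[[-1.61867620e-04 -2.97031147e-01  9.54867777e-01 -1.61877560e-01]
 [-9.89648772e-04 -9.54867274e-01 -2.97031159e-01  8.17751846e-02]
 [ 9.99999497e-01 -9.93063449e-04 -1.39394417e-04 -1.01644220e-04]
 [ 0.00000000e+00  0.00000000e+00  0.00000000e+00  1.00000000e+00]] [[281.00953021   0.         322.09159223]
 [  0.         281.00953021 203.36798807]
 [  0.           0.           1.        ]]
```

View pics/top0.png

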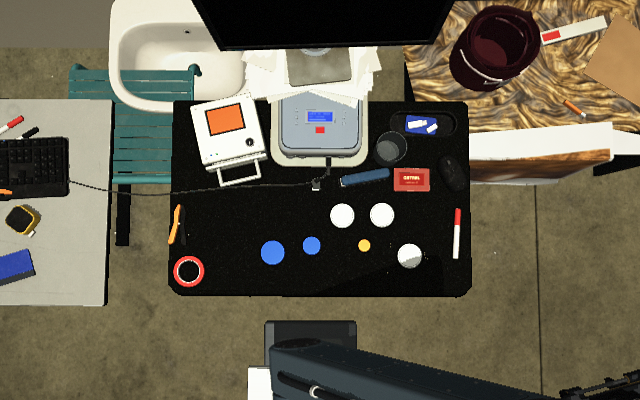

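View pics/side0.png

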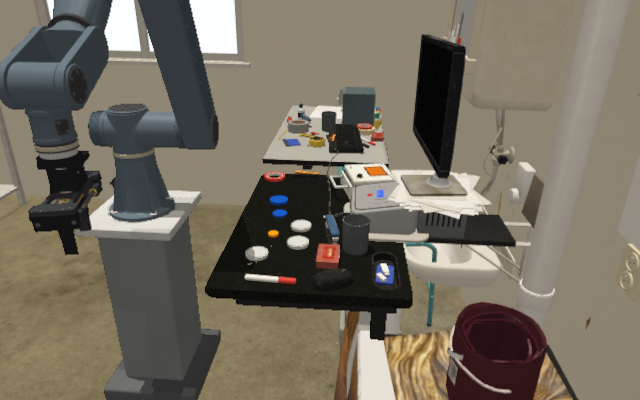

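```bash
cat > h.py <<'E'
import numpy as np, cv2
from scipy.spatial.transform import Rotation as Ro
def pose(c,obs=None):
    if "eye" in c: return Ro.from_euler("xyz",c["attitude"],degrees=True).as_matrix(),np.array(c["eye"])
    R=Ro.from_euler("xyz",obs["eef_rot"],degrees=True).as_matrix(); T=c["T_tool_cam"]
    return R@T[:3,:3],R@T[:3,3]+obs["tcp_pos"]
def ray(c,uv,z,obs=None):
    R,e=pose(c,obs); uv=np.atleast_2d(uv).astype(float)
    d=np.c_[uv,np.ones(len(uv))]@np.linalg.inv(c["intrinsics"]).T@R.T
    return e+d*((z-e[2])/d[:,2])[:,None]
def cloud(c,obs=None):
    R,e=pose(c,obs); h,w=c["range_z"].shape; v,u=np.mgrid[:h,:w]
    d=np.stack([u,v,np.ones_like(u)],-1)@np.linalg.inv(c["intrinsics"]).T
    return (d*c["range_z"][...,None])@R.T+e
def blobs(m,amin=30):
    return [x for x in cv2.findContours(m.astype(np.uint8),cv2.RETR_EXTERNAL,cv2.CHAIN_APPROX_NONE)[0] if cv2.contourArea(x)>amin]
def hsv(c): return cv2.cvtColor(np.ascontiguousarray(c["image"]),cv2.COLOR_RGB2HSV).astype(int)
E
python3 - <<'E'
from h import *
c=dict(np.load("top0.npz")); H=hsv(c); h,s,v=H[...,0],H[...,1],H[...,2]; P=cloud(c)
def rep(n,m,z):
    for b in blobs(m):
        (u,w),r=cv2.minEnclosingCircle(b); M=cv2.moments(b); cc=(M["m10"]/M["m00"],M["m01"]/M["m00"])
        p=ray(c,cc,z)[0]
        if 0.3<p[0]<0.8 and abs(p[1])<.45: print(n,np.round(cc,1),round(r,1),cv2.contourArea(b),p.round(4))
rep("blue",(h>100)&(h<120)&(s>120)&(v>90),.008)
rep("amber",(h>12)&(h<28)&(s>120)&(v>120),.008)
rep("white",(s<60)&(v>120)&(P[...,2]<.03)&(P[...,2]>-.01),.010)
print("desk z",np.median(P[255:275,300:340,2]))
box=(P[...,2]>.075)&(P[...,2]<.10)&(np.arange(640)<268)[None]&(np.arange(640)>170)[None]
for b in blobs(box):
    r=cv2.minAreaRect(ray(c,b[:,0],.084)[:,:2].astype(np.float32)); print("roof",r)
hb=(P[...,2]>.035)&(P[...,2]<.06)&(np.arange(640)<280)[None]&(np.arange(640)>180)[None]&(np.arange(400)>150)[:,None]&(np.arange(400)<200)[:,None]
for b in blobs(hb,10):
    q=ray(c,b[:,0],.05)[:,:2].astype(np.float32); print("bar",cv2.minAreaRect(q),q[:,0].min())
print(P[165:190:1,240,:].round(3))
cv2.imwrite("pics/crop.png",cv2.resize(c["image"][80:200,170:290,::-1],None,fx=5,fy=5,interpolation=cv2.INTER_NEAREST))
E
```

```text
blue [272.2 252.3] 12.3 430.5 [0.4462 0.0972 0.008 ]
blue [311.1 245.4] 9.3 240.0 [ 0.4648 -0.0051  0.008 ]
blue [418.  123.6] 16.3 391.0 [ 0.7925 -0.2915  0.008 ]
amber [363.7 245.1] 6.3 103.5 [ 0.466  -0.1438  0.008 ]
amber [173.9 225.3] 19.6 126.5 [0.516  0.3578 0.008 ]
white [409.1 255.1] 12.1 415.0 [ 0.4403 -0.263   0.01  ]
white [455.9 241.3] 16.6 150.0 [ 0.4771 -0.3868  0.01  ]
white [381.5 214.5] 12.2 434.0 [ 0.5468 -0.1912  0.01  ]
white [341.7 215.3] 12.3 432.0 [ 0.5444 -0.0857  0.01  ]
white [431.5 127.5] 5.7 41.0 [ 0.7817 -0.3271  0.01  ]
white [416.7 123.4] 9.3 86.5 [ 0.7928 -0.2874  0.01  ]
white [287.9 146.6] 41.9 774.0 [0.7278 0.0584 0.01  ]
white [356.1 144. ] 40.7 595.5 [ 0.7357 -0.1243  0.01  ]
desk z 0.00010574085921044585
roof ((0.7613422274589539, 0.20938025414943695), (0.15557223558425903, 0.16314351558685303), 13.681123733520508)
bar ((0.6573061347007751, 0.18380841612815857), (0.05981709808111191, 0.15718218684196472), 13.78937816619873) 0.6163265
[[ 0.679  0.187 -0.003]
 [ 0.677  0.188 -0.005]
 [ 0.673  0.186  0.005]
 [ 0.67   0.186  0.003]
 [ 0.668  0.186  0.004]
 [ 0.666  0.187 -0.004]
 [ 0.663  0.187  0.   ]
 [ 0.66   0.187 -0.001]
 [ 0.657  0.186  0.001]
 [ 0.654  0.186  0.002]
 [ 0.652  0.186  0.003]
 [ 0.65   0.187 -0.005]
 [ 0.647  0.187 -0.002]
 [ 0.637  0.179  0.051]
 [ 0.634  0.179  0.052]
 [ 0.632  0.179  0.052]
 [ 0.629  0.179  0.051]
 [ 0.633  0.186 -0.   ]
 [ 0.63   0.186  0.001]
 [ 0.628  0.186 -0.001]
 [ 0.625  0.187 -0.003]
 [ 0.622  0.186  0.004]
 [ 0.62   0.187 -0.005]
 [ 0.617  0.186  0.002]
 [ 0.615  0.186 -0.003]]
```

View pics/crop.png

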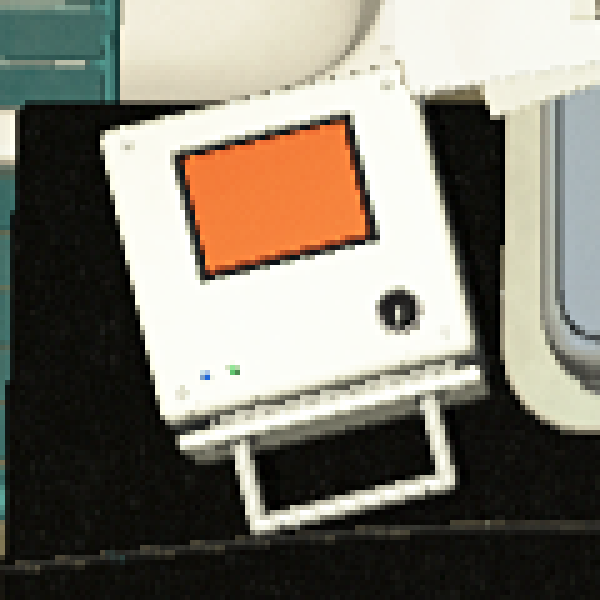

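```bash
cat >> h.py <<'E'
BY=np.radians(13.7); bx=np.array([np.cos(BY),np.sin(BY),0]); by=np.array([-bx[1],bx[0],0]); BO=np.array([.7613,.2094,0])
def plan(o,tgt,zdir=None):
    "print shift in current tool axes to tgt, and turn about tool x to bring tool z to zdir"
    R=Ro.from_euler("xyz",o["eef_rot"],degrees=True).as_matrix()
    print("t",round(o["time"],2),"tcp",o["tcp_pos"].round(4),"q",o["q"].round(1),"F",o["force"].round(1),"op",round(o["opening"],4))
    print("tool axes\n",R.T.round(3))
    tgt=np.array(tgt,float); dp=tgt-o["tcp_pos"]; print("shift tool",(R.T@dp).round(4))
    if zdir is not None:
        Rt=np.c_[[0,0,-1.],np.cross(zdir,[0,0,-1.]),zdir]
        print("rotvec now(tool)",Ro.from_matrix(R.T@Rt).as_rotvec().round(4),"then shift in new axes",(Rt.T@dp).round(4))
E
python3 - <<'E'
from h import *; from plant import bot
o=bot.get_obs()
t=BO-.1055*bx; t[2]=.13; print(t)
plan(o,t,by); plan(o,t,-by)
E
```

```text
[0.65880157 0.18441358 0.13      ]
t 0.15 tcp [ 0.1611 -0.6033  0.2218] q [-85.3  30.3  82.1  -0.   67.7 -10.2] F [-0.8  0.  -0.1] op 0.0871
tool axes
 [[-0.     0.002 -1.   ]
 [ 0.966  0.258  0.   ]
 [ 0.258 -0.966 -0.002]]
shift tool [ 0.093   0.6839 -0.6326]
rotvec now(tool) [-3.1199e+00  4.0000e-04 -2.5000e-03] then shift in new axes [ 0.0918 -0.6701  0.6474]
t 0.15 tcp [ 0.1611 -0.6033  0.2218] q [-85.3  30.3  82.1  -0.   67.7 -10.2] F [-0.8  0.  -0.1] op 0.0871
tool axes
 [[-0.     0.002 -1.   ]
 [ 0.966  0.258  0.   ]
 [ 0.258 -0.966 -0.002]]
shift tool [ 0.093   0.6839 -0.6326]
rotvec now(tool) [ 0.0217 -0.0016 -0.0003] then shift in new axes [ 0.0918  0.6701 -0.6474]
```

Request:
apply_moves(
  deltas=[
    [0,0.03,-0.03,0.0217,-0.0016,0,255],
    [0,0.042,-0.04,0,0,0,255],
    [0,0.042,-0.04,0,0,0,255],
    [0,0.042,-0.04,0,0,0,255],
    [0,0.042,-0.04,0,0,0,255],
    [0,0.042,-0.04,0,0,0,255],
    [0,0.042,-0.04,0,0,0,255],
    [0,0.042,-0.04,0,0,0,255],
    [0,0.042,-0.04,0,0,0,255],
    [0,0.042,-0.04,0,0,0,255],
  ],
  grip_force=20,
)

```text
time: 1.4
tcp_pos: [0.4652, -0.1261, 0.222]
eef_rot: [4.5, 89.9, -71.8]
force: [0.8, -0.8, -0.5]
opening: 0.002
```

Request:
apply_moves(
  deltas=[
    [0,0.042,-0.042,0,0,0,255],
    [0,0.042,-0.042,0,0,0,255],
    [0,0.042,-0.042,0,0,0,255],
    [0,0.042,-0.042,0,0,0,255],
    [0,0.042,-0.042,0,0,0,255],
    [0.02,0.02,-0.03,0,0,0,255],
    [0.02,0,0,0,0,0,255],
    [0.02,0,0,0,0,0,255],
    [0,0,0,0,0,0,255],
  ],
)

```text
time: 2.52
tcp_pos: [0.6293, 0.1598, 0.1594]
eef_rot: [-81.7, 89.7, -158.0]
force: [-0.4, 0.2, -0.2]
opening: 0.0005
```

Run:
```python
from h import *; from plant import bot,read_camera
o=bot.get_obs(); t=BO-.1055*bx; t[2]=.13; plan(o,t,-by)
c=read_camera("wrist"); np.savez("w1.npz",**c); cv2.imwrite("pics/w1.png",c["image"][:,:,::-1])
P=cloud(c,o); m=(P[...,2]>.04)&(P[...,2]<.06)
L=(P-BO)@np.c_[bx,by,[0,0,1]]
q=L[m]; print(len(q))
bar=q[(abs(q[:,1])<.04)&(q[:,0]<-.115)&(q[:,0]>-.16)]; print("bar",len(bar),bar.mean(0),bar.min(0),bar.max(0))
fr=L[(L[...,2]>.058)&(L[...,2]<.068)&(abs(L[...,1])<.07)&(L[...,0]<-.06)]; print("front",len(fr),np.percentile(fr,[5,50,95],axis=0).round(4))
rf=L[(L[...,2]>.078)&(L[...,2]<.09)]; print("roof",len(rf),rf.min(0),rf.max(0))
```

```text
t 2.52 tcp [0.6293 0.1598 0.1594] q [ 4.4 36.3 81.5 -0.1 62.5 80.8] F [-0.4  0.2 -0.2] op 0.0005
tool axes
 [[-0.005 -0.002 -1.   ]
 [ 0.971  0.237 -0.005]
 [ 0.237 -0.971  0.001]]
shift tool [ 0.0292  0.0346 -0.017 ]
rotvec now(tool) [0.0003 0.0008 0.0051] then shift in new axes [ 0.0294  0.0345 -0.017 ]
5783
bar 810 [-1.30758733e-01  2.12014876e-05  5.35246981e-02] [-0.13595566 -0.03967672  0.0482425 ] [-0.12667193  0.0398698   0.05643025]
front 1385 [[-0.0867 -0.0629  0.0601]
 [-0.0828  0.0003  0.0622]
 [-0.0795  0.0627  0.0635]]
roof 39744 [-0.13320512 -0.30202367  0.07800556] [0.02253545 0.08217689 0.08999985]
```

View pics/w1.png

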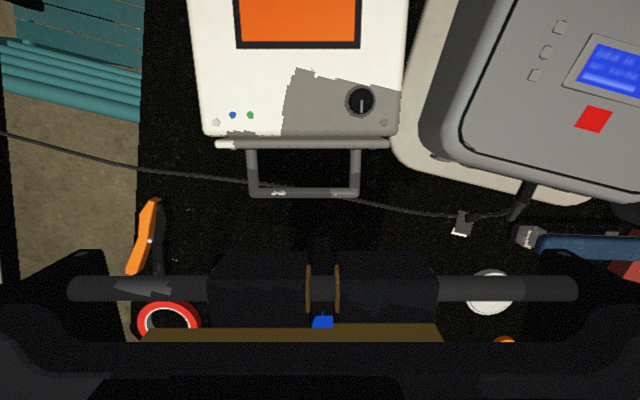

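Request:
apply_moves(
  deltas=[
    [0,0.0175,-0.0085,0,0.0008,0.0051,255],
    [0,0.0175,-0.0085,0,0,0,255],
    [0.03,0,0,0,0,0,255],
    [0.03,0,0,0,0,0,255],
    [0.03,0,0,0,0,0,255],
    [0.029,0,0,0,0,0,255],
    [0,0,0,0,0,0,255],
  ],
)

```text
time: 3.45
tcp_pos: [0.6604, 0.1841, 0.0413]
eef_rot: [76.6, 89.9, 0.2]
force: [-0.6, -1.1, 0.7]
opening: 0.0004
```

Request:
apply_moves(
  deltas=[
    [0,-0.005,0,0,0,0,255],
    [0,-0.01,0,0,0,0,255],
    [0,-0.015,0,0,0,0,255],
    [0,-0.015,0,0,0,0,255],
    [0,-0.015,0,0,0,0,255],
    [0,-0.015,0,0,0,0,255],
    [0,-0.015,0,0,0,0,255],
    [0,-0.015,0,0,0,0,255],
    [0,-0.015,0,0,0,0,255],
    [0,0,0,0,0,0,255],
  ],
)

```text
time: 4.7
tcp_pos: [0.5441, 0.156, 0.0434]
eef_rot: [81.4, 89.7, 5.1]
force: [0.1, 0.4, -0.5]
opening: 0.0003
```

Request:
apply_moves(
  deltas=[
    [0,-0.008,0,0,0,0,255],
    [0,-0.006,0,0,0,0,255],
    [0,-0.003,0,0,0,0,255],
    [0,-0.002,0,0,0,0,255],
    [0,-0.002,0,0,0,0,255],
    [0,0,0,0,0,0,255],
  ],
)

```text
time: 5.45
tcp_pos: [0.5264, 0.1515, 0.0421]
eef_rot: [83.4, 89.5, 7.1]
force: [4.8, 2.1, -0.8]
opening: 0.0002
```

```bash
cat >> h.py <<'E'
def tray(o,c,ob=None):
    L=(cloud(c,ob)-BO)@np.c_[bx,by,[0,0,1]]; q=L[(L[...,2]>.045)&(L[...,2]<.058)&(abs(L[...,1])<.04)&(L[...,0]<-.1)&(L[...,0]>-.28)]
    return q
E
python3 - <<'E'
from h import *; from plant import bot,read_camera
o=bot.get_obs(); plan(o,o["tcp_pos"])
c=read_camera("top"); np.savez("t1.npz",**c)
L=(cloud(c)-BO)@np.c_[bx,by,[0,0,1]]
print("tcp box",(o["tcp_pos"]-BO)@np.c_[bx,by])
cv2.imwrite("pics/t1.png",cv2.resize(c["image"][80:230,170:330,::-1],None,fx=5,fy=5,interpolation=cv2.INTER_NEAREST)[:600])
c=read_camera("wrist"); np.savez("w2.npz",**c); cv2.imwrite("pics/w2.png",c["image"][:,:,::-1])
E
```

```text
t 5.45 tcp [0.5264 0.1515 0.0421] q [  4.3  40.  101.3   0.   38.2  80.6] F [ 4.8  2.1 -0.8] op 0.0002
tool axes
 [[ 0.009  0.001 -1.   ]
 [ 0.972  0.236  0.009]
 [ 0.236 -0.972  0.001]]
shift tool [0. 0. 0.]
tcp box [-0.241934   -0.00062791]
```

View pics/w2.png

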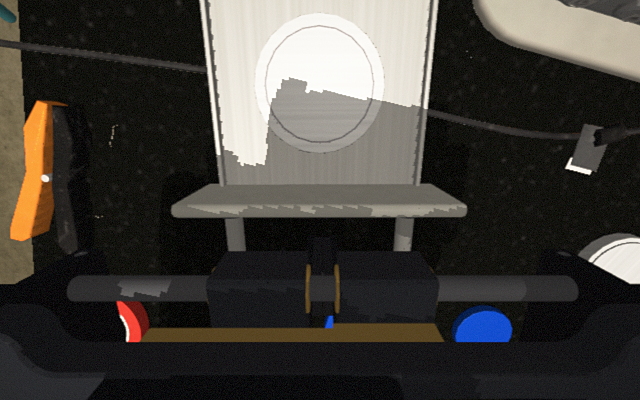

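Request:
apply_moves(
  deltas=[
    [0,-0.002,0,0,0,0,255],
    [0,-0.002,0,0,0,0,255],
    [0,0,0,0,0,0,255],
    [0,0,0,0,0,0,255],
  ],
)

```text
time: 6.05
tcp_pos: [0.5263, 0.1514, 0.0424]
eef_rot: [85.4, 89.0, 9.1]
force: [10.7, 4.9, -5.0]
opening: 0.0003
```

```bash
cat >> h.py <<'E'
def ell(c,m,z,o=None,amin=300):
    out=[]
    for b in blobs(m,amin):
        q=ray(c,cv2.convexHull(b)[:,0],z,o)[:,:2]; 
        A=np.c_[2*q,np.ones(len(q))]; s=np.linalg.lstsq(A,(q**2).sum(1),rcond=None)[0]; r=np.sqrt(s[2]+s[:2]@s[:2])
        out.append((s[:2].round(4),round(r,4),np.abs(np.linalg.norm(q-s[:2],axis=1)-r).max().round(4)))
    return out
def plate(c,o):
    "plate by colour edge at height: ring line = dark circle; use depth step mask"
    P=cloud(c,o); return P
E
python3 - <<'E'
from h import *; from plant import bot,read_camera
o=bot.get_obs(); plan(o,o["tcp_pos"])
print("tcp box",(o["tcp_pos"]-BO)@np.c_[bx,by])
c=read_camera("wrist"); np.savez("w3.npz",**c)
P=cloud(c,o); g=cv2.cvtColor(np.ascontiguousarray(c["image"]),cv2.COLOR_RGB2GRAY)
print("heights plate/floor",np.median(P[80:90,310:330,2]),np.median(P[170:180,310:400,2]))
e=cv2.Canny(g,20,60)
# robust circle on world plane z=.02: RANSAC over edge points, radii 32 (ring) and 40 (plate)
v,u=np.nonzero(e[:182,215:425]); q=ray(c,np.c_[u+215,v],.02,o)[:,:2]
rng=np.random.default_rng(0)
from scipy.optimize import least_squares
p0=(BO-.1455*bx)[:2]; print("expected",p0)
for r in(.032,.040):
    p=p0
    for tol in(.008,.004,.002,.001):
        for _ in range(5):
            d=np.linalg.norm(q-p,axis=1)-r; s=abs(d)<tol
            p=least_squares(lambda x:np.linalg.norm(q[s]-x,axis=1)-r,p,loss="soft_l1",f_scale=.0005).x
    print(r,p.round(4),s.sum())
E
```

```text
t 6.05 tcp [0.5263 0.1514 0.0424] q [4.300e+00 3.990e+01 1.017e+02 1.000e-01 3.750e+01 8.060e+01] F [10.7  4.9 -5. ] op 0.0003
tool axes
 [[ 0.017  0.003 -1.   ]
 [ 0.972  0.236  0.017]
 [ 0.236 -0.972  0.001]]
shift tool [0. 0. 0.]
tcp box [-0.24206509 -0.00070508]
heights plate/floor 0.020339383501136385 0.015737463143727176
expected [0.6199396  0.17494005]
0.032 [0.6222 0.1768] 373
0.04 [0.6212 0.1764] 378
```

Request:
apply_moves(
  deltas=[
    [0,0.01,0,0,0,0,255],
    [0,0.008,0,0,0,0,255],
    [-0.03,0,0,0,0,0,255],
    [-0.03,0,0,0,0,0,255],
    [-0.02,0.04,0,0,0,0,0],
    [0,0.045,0,0,0,0,0],
    [0,0,0,0,0,0,0],
    [0,0,0,0,0,0,0],
    [0,0,0,0,0,0,0],
  ],
)

```text
time: 7.22
tcp_pos: [0.6182, 0.1743, 0.1216]
eef_rot: [74.5, 89.9, -1.8]
force: [-0.5, -0.2, -0.3]
opening: 0.0423
```

```bash
cat >> h.py <<'E'
def circ(c,o,p,z,radii,win=.06):
    "robust circle centre on plane z near p from image edges"
    from scipy.optimize import least_squares
    g=cv2.cvtColor(np.ascontiguousarray(c["image"]),cv2.COLOR_RGB2GRAY); v,u=np.nonzero(cv2.Canny(g,20,60))
    q=ray(c,np.c_[u,v],z,o)[:,:2]; q=q[np.linalg.norm(q-p,axis=1)<win]
    for r in radii:
        # coarse vote then refine
        gx=np.arange(-.02,.0201,.001); best=max(((abs(np.linalg.norm(q-p-[a,b],axis=1)-r)<.0012).sum(),a,b) for a in gx for b in gx)
        x=p+np.array(best[1:])
        for tol in(.003,.002,.0015):
            for _ in range(5):
                s=abs(np.linalg.norm(q-x,axis=1)-r)<tol
                x=least_squares(lambda y:np.linalg.norm(q[s]-y,axis=1)-r,x).x
        print("circ r",r,x.round(4),"n",s.sum())
    return x
E
python3 - <<'E'
from h import *; from plant import bot,read_camera
o=bot.get_obs(); plan(o,[.4403,-.263,.12],-by)
c=read_camera("wrist"); np.savez("w4.npz",**c)
circ(c,o,np.array([.621,.176]),.02,(.032,.040))
t=read_camera("top"); np.savez("t4.npz",**t)
circ(t,None,np.array([.621,.176]),.02,(.040,))
cv2.imwrite("pics/w4.png",c["image"][:,:,::-1])
E
```

```text
t 7.22 tcp [0.6182 0.1743 0.1216] q [ 5.8 38.4 84.5 -0.  57.1 82.1] F [-0.5 -0.2 -0.3] op 0.0423
tool axes
 [[ 0.001 -0.    -1.   ]
 [ 0.972  0.237  0.001]
 [ 0.237 -0.972  0.   ]]
shift tool [ 0.0014 -0.2764  0.3827]
rotvec now(tool) [ 0.      0.0003 -0.0012] then shift in new axes [ 0.0016 -0.2764  0.3827]
circ r 0.032 [0.6222 0.1773] n 246
circ r 0.04 [0.6224 0.1768] n 265
circ r 0.04 [0.6137 0.1728] n 35
```

View pics/w4.png

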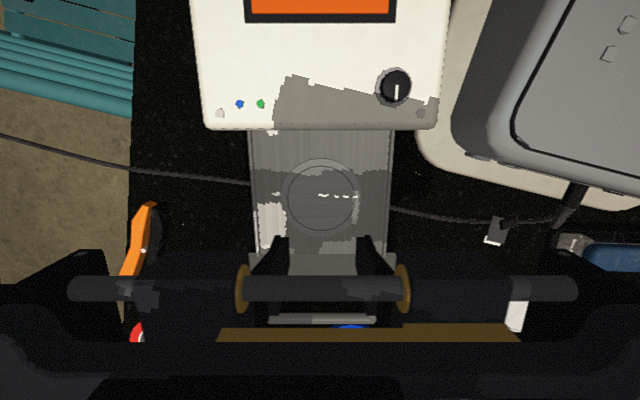

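Request:
apply_moves(
  deltas=[
    [0,-0.02,0.03,0,0,0,0],
    [0,-0.032,0.0441,0,0,0,0],
    [0,-0.032,0.0441,0,0,0,0],
    [0,-0.032,0.0441,0,0,0,0],
    [0,-0.032,0.0441,0,0,0,0],
    [0,-0.032,0.0441,0,0,0,0],
    [0,-0.032,0.0441,0,0,0,0],
    [0,-0.032,0.0441,0,0,0,0],
    [0,-0.0324,0.044,0,0,0,0],
    [0,0,0,0,0,0,0],
  ],
)

```text
time: 8.57
tcp_pos: [0.4415, -0.2664, 0.1217]
eef_rot: [65.2, 89.6, -11.5]
force: [0.9, 0.5, 0.1]
opening: 0.0872
```

Request:
apply_moves(
  deltas=[
    [0,0,0,0,0,0,0],
    [0,0,0,0,0,0,0],
  ],
)

```text
time: 8.82
tcp_pos: [0.4426, -0.2611, 0.1213]
eef_rot: [92.0, 89.7, 15.8]
force: [-0.7, -0.1, 0.3]
opening: 0.0872
```

Run:
```python
from h import *; from plant import bot,read_camera
o=bot.get_obs()
c=read_camera("wrist"); np.savez("w5.npz",**c)
x=circ(c,o,np.array([.4403,-.263]),.010,(.032,)); 
plan(o,[*x,.003],-by)
cv2.imwrite("pics/w5.png",c["image"][:,:,::-1])
```

```text
circ r 0.032 [ 0.4411 -0.2627] n 233
t 8.82 tcp [ 0.4426 -0.2611  0.1213] q [-43.2  30.5 103.5   0.3  45.9  32.8] F [-0.7 -0.1  0.3] op 0.0872
tool axes
 [[ 0.005  0.001 -1.   ]
 [ 0.971  0.239  0.005]
 [ 0.239 -0.971 -0.   ]]
shift tool [ 0.1183 -0.0023  0.0013]
rotvec now(tool) [ 0.0018 -0.0002 -0.0047] then shift in new axes [ 0.1183 -0.0018  0.0012]
```

View pics/w5.png

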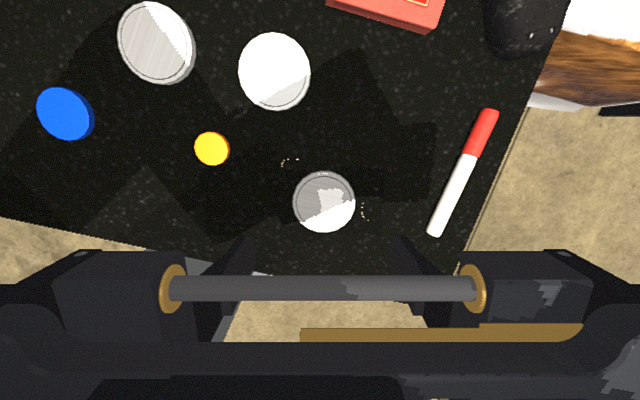

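Request:
apply_moves(
  deltas=[
    [0.02,-0.002,0.0012,0,0,-0.0047,0],
    [0.03,0,0,0,0,0,0],
    [0.03,0,0,0,0,0,0],
    [0.025,0,0,0,0,0,0],
    [0.013,0,0,0,0,0,0],
    [0,0,0,0,0,0,0],
    [0,0,0,0,0,0,0],
  ],
  grip_force=15,
)

```text
time: 9.75
tcp_pos: [0.4416, -0.2645, 0.004]
eef_rot: [31.4, 89.9, -44.9]
force: [1.0, -1.6, -0.8]
opening: 0.0868
```

Request:
apply_moves(
  deltas=[
    [0,0,0,0,0,0,255],
    [0,0,0,0,0,0,255],
    [0,0,0,0,0,0,255],
    [0,0,0,0,0,0,255],
    [0,0,0,0,0,0,255],
  ],
)

```text
time: 10.38
tcp_pos: [0.4411, -0.2644, 0.0037]
eef_rot: [28.7, 89.9, -47.6]
force: [-1.0, 0.2, 5.4]
opening: 0.0632
```

Run:
```python
from h import *; from plant import bot
plan(bot.get_obs(),[.6223,.1770,.09],-by)
```

```text
t 10.38 tcp [ 0.4411 -0.2644  0.0037] q [-43.4  43.  106.5  -0.   30.5  32.9] F [-1.   0.2  5.4] op 0.0632
tool axes
 [[ 0.001 -0.001 -1.   ]
 [ 0.972  0.237  0.001]
 [ 0.237 -0.972  0.001]]
shift tool [-0.0865  0.2806 -0.3859]
rotvec now(tool) [-0.0001  0.0009 -0.0005] then shift in new axes [-0.0863  0.2806 -0.3859]
```

Request:
apply_moves(
  deltas=[
    [-0.02,0,0,0,0,0,255],
    [-0.035,0,0,0,0,0,255],
    [-0.035,0.01,-0.012,0,0,0,255],
    [0,0.025,-0.034,0,0,0,255],
    [0,0.032,-0.044,0,0,0,255],
    [0,0.032,-0.044,0,0,0,255],
    [0,0.032,-0.044,0,0,0,255],
    [0,0.032,-0.044,0,0,0,255],
    [0,0.032,-0.044,0,0,0,255],
    [0,0.032,-0.044,0,0,0,255],
  ],
)

```text
time: 11.62
tcp_pos: [0.5884, 0.0923, 0.0927]
eef_rot: [-5.8, 90.0, -82.1]
force: [0.6, -0.6, -0.7]
opening: 0.0631
```

Request:
apply_moves(
  deltas=[
    [0,0.03,-0.043,0,0,0,255],
    [0,0.0236,-0.0329,0,0,0,255],
    [0.01,0,0,0,0,0,255],
    [0.02,0,0,0,0,0,255],
    [0,0,0,0,0,0,255],
    [0,0,0,0,0,0,255],
  ],
)

```text
time: 12.38
tcp_pos: [0.6218, 0.1758, 0.0626]
eef_rot: [-57.1, 89.9, -133.5]
force: [0.4, 0.5, -0.2]
opening: 0.0632
```

Run:
```python
from h import *; from plant import bot,read_camera
o=bot.get_obs()
plan(o,[.6223,.1770,.024],-by)
c=read_camera("wrist"); np.savez("w6.npz",**c)
cv2.imwrite("pics/w6.png",c["image"][100:360,160:480,::-1])
zt=o["tcp_pos"][2]+.0063
circ(c,o,o["tcp_pos"][:2],zt,(.032,)); circ(c,o,np.array([.6223,.177]),.02,(.04,))
```

```text
t 12.38 tcp [0.6218 0.1758 0.0626] q [ 5.9 43.3 85.5 -0.1 51.3 82.4] F [ 0.4  0.5 -0.2] op 0.0632
tool axes
 [[-0.001 -0.001 -1.   ]
 [ 0.972  0.235 -0.001]
 [ 0.235 -0.972  0.001]]
shift tool [ 0.0386  0.0008 -0.0011]
rotvec now(tool) [-0.0017  0.0007  0.001 ] then shift in new axes [ 0.0386  0.0008 -0.0011]
circ r 0.032 [0.6207 0.1719] n 348
circ r 0.04 [0.622  0.1769] n 284
```

View pics/w6.png

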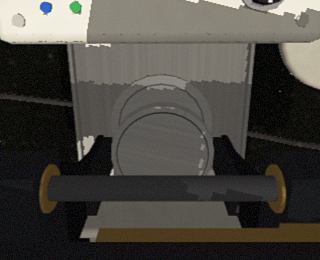

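Request:
apply_moves(
  deltas=[
    [0.015,0.0008,-0.0011,0,0,0,255],
    [0.013,0,0,0,0,0,255],
    [0.007,0,0,0,0,0,255],
    [0.003,0,0,0,0,0,255],
    [0,0,0,0,0,0,255],
    [0,0,0,0,0,0,255],
  ],
)

```text
time: 13.18
tcp_pos: [0.6231, 0.1784, 0.0255]
eef_rot: [53.8, 89.9, -22.5]
force: [-0.4, 0.5, -0.5]
opening: 0.0632
```

Request:
apply_moves(
  deltas=[
    [0.001,0,0,0,0,0,255],
    [0,0,0,0,0,0,255],
    [0,0,0,0,0,0,255],
  ],
)

```text
time: 13.55
tcp_pos: [0.6228, 0.1783, 0.0243]
eef_rot: [38.6, 89.9, -37.7]
force: [-0.6, 0.8, -0.5]
opening: 0.0633
```

Request:
apply_moves(
  deltas=[
    [0.0008,0,0.0008,0,0,0,255],
    [0,0,0,0,0,0,255],
    [0,0,0,0,0,0,255],
  ],
)

```text
time: 13.92
tcp_pos: [0.623, 0.1778, 0.0237]
eef_rot: [61.0, 89.9, -15.3]
force: [-1.3, 2.3, 3.5]
opening: 0.0634
```

Run:
```python
from h import *; from plant import bot
o=[bot.get_obs()]; plan(o[0],[.6223,.1770,.0237],-by)
```

```text
t 13.93 tcp [0.623  0.1778 0.0237] q [ 6.1 46.6 86.  -0.  47.3 82.4] F [-1.3  2.3  3.5] op 0.0634
tool axes
 [[ 0.001 -0.    -1.   ]
 [ 0.972  0.237  0.001]
 [ 0.237 -0.972  0.   ]]
shift tool [ 0.     -0.0009  0.0006]
rotvec now(tool) [-0.0002  0.0004 -0.0008] then shift in new axes [ 0.     -0.0009  0.0006]
```

Request:
apply_moves(
  deltas=[
    [0,0,0,0,0,0,25],
    [0,0,0,0,0,0,25],
    [0,0,0,0,0,0,25],
    [-0.01,0,0,0,0,0,25],
    [-0.03,0,0,0,0,0,25],
    [-0.04,0,0,0,0,0,25],
    [-0.018,0,0,0,0,0,25],
    [0,0,0,0,0,0,25],
    [0,0,0,0,0,0,25],
  ],
)

```text
time: 15.05
tcp_pos: [0.6218, 0.1774, 0.1201]
eef_rot: [-76.7, 89.9, -153.0]
force: [0.4, 0.5, -0.4]
opening: 0.0782
```

Run:
```python
from h import *; from plant import bot,read_camera
o=bot.get_obs()
plan(o,[.4648,-.0051,.12],-by)
c=read_camera("wrist"); np.savez("w7.npz",**c)
p=np.array([.6223,.177]); circ(c,o,p,.03,(.032,)); circ(c,o,p,.02,(.04,))
P=cloud(c,o); d=np.linalg.norm(P[...,:2]-p,axis=-1); print("top z",np.percentile(P[d<.028][:,2],[5,50,95]))
cv2.imwrite("pics/w7.png",cv2.resize(c["image"][120:260,220:420,::-1],None,fx=3,fy=3))
```

```text
t 15.05 tcp [0.6218 0.1774 0.1201] q [ 6.1 38.8 83.7 -0.1 57.6 82.4] F [ 0.4  0.5 -0.4] op 0.0782
tool axes
 [[-0.002 -0.001 -1.   ]
 [ 0.972  0.237 -0.002]
 [ 0.237 -0.972  0.   ]]
shift tool [ 0.0006 -0.1958  0.1401]
rotvec now(tool) [-0.      0.0005  0.0021] then shift in new axes [ 1.000e-04 -1.958e-01  1.401e-01]
circ r 0.032 [0.6223 0.1726] n 228
circ r 0.04 [0.6223 0.1771] n 283
top z [0.03001074 0.22545761 0.23735319]
```

View pics/w7.png

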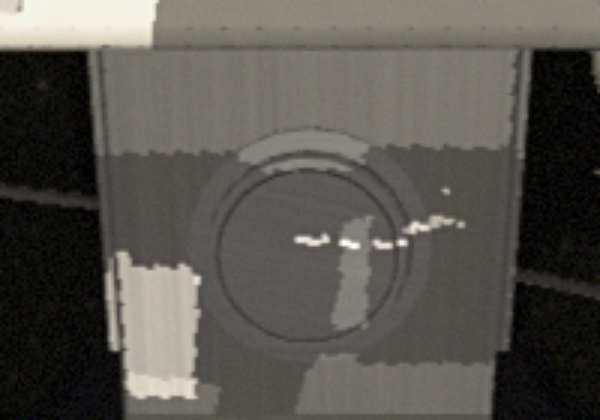

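Run:
```python
from h import *
from scipy.spatial.transform import Rotation as Ro
c=dict(np.load("w7.npz")); 
o=dict(tcp_pos=np.array([.6218,.1774,.1201]),eef_rot=np.array([-76.7,89.9,-153.0]))
R=np.array([[-.002,-.001,-1],[.972,.237,-.002],[.237,-.972,0]]).T
o["eef_rot"]=Ro.from_matrix(R).as_euler("xyz",degrees=True)
p=np.array([.6223,.177])
for r in(.0265,.027,.0275,.028,.0285,.029): circ(c,o,p,.03,(r,),.05)
print(ray(c,[220+307/3,120+255/3],.03,o), ray(c,[220+310/3,120+248/3],.02,o))
```

```text
circ r 0.0265 [0.6227 0.1779] n 168
circ r 0.027 [0.6229 0.1781] n 179
circ r 0.0275 [0.6231 0.1786] n 240
circ r 0.028 [0.6228 0.1779] n 302
circ r 0.0285 [0.6224 0.1778] n 267
circ r 0.029 [0.6227 0.1774] n 233
[[0.62337713 0.177669   0.03      ]] [[0.62282526 0.17651816 0.02      ]]
```

Request:
apply_moves(
  deltas=[
    [0,-0.02,0.014,0,0,0.002,0],
    [0,-0.035,0.025,0,0,0,0],
    [0,-0.035,0.025,0,0,0,0],
    [0,-0.035,0.025,0,0,0,0],
    [0,-0.035,0.025,0,0,0,0],
    [0,-0.0358,0.0261,0,0,0,0],
    [0,0,0,0,0,0,0],
    [0,0,0,0,0,0,0],
    [0,0,0,0,0,0,0],
  ],
)

```text
time: 16.23
tcp_pos: [0.4668, -0.0043, 0.1208]
eef_rot: [72.7, 89.8, -3.5]
force: [-0.1, -0.5, 0.8]
opening: 0.0866
```

```bash
cat >> h.py <<'E'
def disc(c,o,lo,hi,z):
    H=hsv(c); m=(H[...,0]>lo)&(H[...,0]<hi)&(H[...,1]>100)&(H[...,2]>60)
    e=ell(c,m,z,o,200)
    for x in e: print(x)
E
python3 - <<'E'
from h import *; from plant import bot,read_camera
o=bot.get_obs()
c=read_camera("wrist"); np.savez("w8.npz",**c)
disc(c,o,100,125,.008)
disc(c,o,12,30,.008)
plan(o,[.4648,-.0051,.0035],-by)
E
```

```text
(array([ 0.4665, -0.0045]), np.float64(0.0245), np.float64(0.0003))
(array([0.4476, 0.0977]), np.float64(0.033), np.float64(0.0011))
(array([ 0.6658, -0.1651]), np.float64(0.0655), np.float64(0.0293))
(array([ 0.2832, -0.1917]), np.float64(0.1688), np.float64(0.0827))
(array([ 0.4034, -0.1895]), np.float64(0.0274), np.float64(0.0107))
(array([0.3252, 0.1308]), np.float64(0.0276), np.float64(0.0112))
(array([ 0.468 , -0.1418]), np.float64(0.0173), np.float64(0.0012))
t 16.23 tcp [ 0.4668 -0.0043  0.1208] q [-14.3  27.9 110.1   0.   41.8  61.9] F [-0.1 -0.5  0.8] op 0.0866
tool axes
 [[ 0.003 -0.    -1.   ]
 [ 0.971  0.238  0.003]
 [ 0.238 -0.971  0.001]]
shift tool [ 0.1172 -0.0024  0.0002]
rotvec now(tool) [ 0.0012  0.0009 -0.0029] then shift in new axes [ 0.1173 -0.0021  0.0003]
```

Request:
apply_moves(
  deltas=[
    [0.02,0,0,0,0,-0.002,60],
    [0.03,0,0,0,0,0,60],
    [0.03,0,0,0,0,0,60],
    [0.025,0,0,0,0,0,60],
    [0.0125,0,0,0,0,0,60],
    [0,0,0,0,0,0,60],
    [0,0,0,0,0,0,60],
  ],
  grip_force=12,
)

```text
time: 17.15
tcp_pos: [0.4666, -0.0049, 0.0041]
eef_rot: [48.3, 89.9, -28.0]
force: [0.5, 0.2, -1.2]
opening: 0.0669
```

Request:
apply_moves(
  deltas=[
    [0,0,0,0,0,0,255],
    [0,0,0,0,0,0,255],
    [0,0,0,0,0,0,255],
    [0,0,0,0,0,0,255],
  ],
)

```text
time: 17.65
tcp_pos: [0.4662, -0.0051, 0.0039]
eef_rot: [45.1, 89.9, -31.2]
force: [0.0, -0.6, 3.7]
opening: 0.0471
```

Run:
```python
from h import *; from plant import bot
plan(bot.get_obs(),[.6226,.1776,.1],-by)
```

```text
t 17.65 tcp [ 0.4662 -0.0051  0.0039] q [-1.440e+01  4.180e+01  1.134e+02 -1.000e-01  2.470e+01  6.200e+01] F [ 0.  -0.6  3.7] op 0.0471
tool axes
 [[ 0.001 -0.001 -1.   ]
 [ 0.972  0.237  0.001]
 [ 0.237 -0.972  0.001]]
shift tool [-0.096   0.1953 -0.1404]
rotvec now(tool) [-0.0001  0.0012 -0.0012] then shift in new axes [-0.0961  0.1952 -0.1405]
```

Request:
apply_moves(
  deltas=[
    [-0.02,0,0,0,0,0,255],
    [-0.04,0,0,0,0,0,255],
    [-0.036,0.02,-0.014,0,0,0,255],
    [0,0.035,-0.025,0,0,0,255],
    [0,0.035,-0.025,0,0,0,255],
    [0,0.035,-0.025,0,0,0,255],
    [0,0.035,-0.025,0,0,0,255],
    [0,0.0352,-0.0264,0,0,0,255],
    [0.02,0,0,0,0,0,255],
    [0.026,0,0,0,0,0,255],
  ],
)

```text
time: 18.9
tcp_pos: [0.6227, 0.1785, 0.0531]
eef_rot: [55.7, 89.9, -20.5]
force: [-0.6, 0.1, -1.0]
opening: 0.0469
```

Request:
apply_moves(
  deltas=[
    [0.01,0,0,0,0,0,255],
    [0,0,0,0,0,0,255],
    [0,0,0,0,0,0,255],
  ],
)

```text
time: 19.27
tcp_pos: [0.6231, 0.1776, 0.0444]
eef_rot: [64.3, 89.9, -12.1]
force: [0.4, -0.6, -0.9]
opening: 0.0472
```

Run:
```python
from h import *; from plant import bot
plan(bot.get_obs(),[.6228,.1778,.0339],-by)
```

```text
t 19.27 tcp [0.6231 0.1776 0.0444] q [ 6.1 44.8 85.8 -0.1 49.3 82.4] F [ 0.4 -0.6 -0.9] op 0.0472
tool axes
 [[ 0.002 -0.    -1.   ]
 [ 0.972  0.237  0.002]
 [ 0.236 -0.972  0.001]]
shift tool [ 0.0105 -0.0002 -0.0003]
rotvec now(tool) [-0.0003  0.001  -0.002 ] then shift in new axes [ 0.0105 -0.0002 -0.0003]
```

Request:
apply_moves(
  deltas=[
    [0.005,0,0,0,0,0,255],
    [0.003,0,0,0,0,0,255],
    [0.0015,0,0,0,0,0,255],
    [0,0,0,0,0,0,255],
    [0,0,0,0,0,0,255],
  ],
)

```text
time: 19.9
tcp_pos: [0.6223, 0.1777, 0.034]
eef_rot: [26.5, 89.9, -49.8]
force: [-0.2, -0.3, -0.5]
opening: 0.0469
```

Request:
apply_moves(
  deltas=[
    [0.0012,0,0,0,0,0,255],
    [0,0,0,0,0,0,255],
    [0,0,0,0,0,0,255],
  ],
)

```text
time: 20.27
tcp_pos: [0.623, 0.1778, 0.034]
eef_rot: [64.5, 89.9, -11.8]
force: [-0.9, -0.1, 5.1]
opening: 0.0471
```

Contact; release.

Request:
apply_moves(
  deltas=[
    [0,0,0,0,0,0,75],
    [0,0,0,0,0,0,75],
    [0,0,0,0,0,0,75],
    [-0.01,0,0,0,0,0,75],
    [-0.03,0,0,0,0,0,75],
    [-0.035,0,0,0,0,0,75],
    [-0.012,0,0,0,0,0,75],
    [0,0,0,0,0,0,75],
    [0,0,0,0,0,0,75],
  ],
)

```text
time: 21.4
tcp_pos: [0.6212, 0.1776, 0.1185]
eef_rot: [-78.4, 89.9, -154.7]
force: [0.9, 0.1, 0.5]
opening: 0.0616
```

Run:
```python
from h import *; from plant import bot,read_camera
o=bot.get_obs()
plan(o,[.468,-.1418,.12],-by)
c=read_camera("wrist"); np.savez("w9.npz",**c)
disc(c,o,95,125,.038); p=np.array([.6223,.177])
for r in(.028,.0285): circ(c,o,p,.03,(r,),.05)
circ(c,o,p,.02,(.04,))
cv2.imwrite("pics/w9.png",cv2.resize(c["image"][120:260,220:420,::-1],None,fx=3,fy=3))
```

```text
t 21.4 tcp [0.6212 0.1776 0.1185] q [ 6.1 38.9 83.8 -0.  57.4 82.4] F [0.9 0.1 0.5] op 0.0616
tool axes
 [[-0.002 -0.001 -1.   ]
 [ 0.972  0.237 -0.002]
 [ 0.237 -0.972  0.   ]]
shift tool [-0.0009 -0.2245  0.274 ]
rotvec now(tool) [-0.      0.0004  0.0022] then shift in new axes [-0.0015 -0.2245  0.274 ]
(array([ 0.6363, -0.1143]), np.float64(0.0201), np.float64(0.0084))
(array([0.6235, 0.1781]), np.float64(0.0241), np.float64(0.0006))
circ r 0.028 [0.6235 0.178 ] n 299
circ r 0.0285 [0.6231 0.1778] n 259
circ r 0.04 [0.6228 0.177 ] n 277
```

View pics/w9.png

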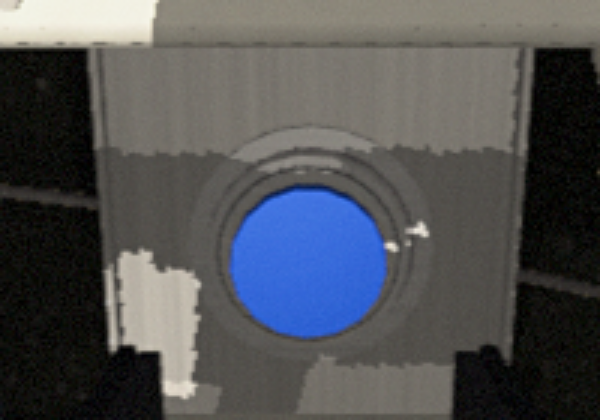

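Request:
apply_moves(
  deltas=[
    [0,-0.0245,0.03,0,0,0.002,75],
    [0,-0.033,0.0405,0,0,0,75],
    [0,-0.033,0.0405,0,0,0,75],
    [0,-0.033,0.0405,0,0,0,75],
    [0,-0.033,0.0405,0,0,0,75],
    [0,-0.033,0.0405,0,0,0,75],
    [0,-0.035,0.0415,0,0,0,75],
    [0,0,0,0,0,0,75],
    [0,0,0,0,0,0,75],
    [0,0,0,0,0,0,75],
  ],
)

```text
time: 22.7
tcp_pos: [0.4693, -0.1404, 0.1192]
eef_rot: [88.1, 89.9, 11.9]
force: [-1.3, 0.6, 0.8]
opening: 0.0615
```

Run:
```python
from h import *; from plant import bot,read_camera
o=bot.get_obs()
c=read_camera("wrist"); np.savez("w10.npz",**c)
disc(c,o,12,30,.008)
plan(o,[.468,-.1418,.004],-by)
```

```text
(array([ 0.0103, -0.3487]), np.float64(0.3705), np.float64(0.0226))
(array([ 0.3959, -0.2803]), np.float64(0.0267), np.float64(0.0104))
(array([ 0.3397, -0.0518]), np.float64(0.0278), np.float64(0.0106))
(array([ 0.468 , -0.1432]), np.float64(0.0169), np.float64(0.0007))
t 22.7 tcp [ 0.4693 -0.1404  0.1192] q [-2.980e+01  2.940e+01  1.069e+02  1.000e-01  4.360e+01  4.630e+01] F [-1.3  0.6  0.8] op 0.0615
tool axes
 [[ 0.002  0.    -1.   ]
 [ 0.971  0.239  0.002]
 [ 0.239 -0.971  0.   ]]
shift tool [ 0.1152 -0.0018  0.0011]
rotvec now(tool) [ 0.0019  0.0001 -0.002 ] then shift in new axes [ 0.1152 -0.0016  0.0011]
```

Request:
apply_moves(
  deltas=[
    [0.02,-0.002,0.0025,0.0015,0,-0.002,75],
    [0.03,0,0,0,0,0,75],
    [0.03,0,0,0,0,0,75],
    [0.025,0,0,0,0,0,75],
    [0.0105,0,0,0,0,0,75],
    [0,0,0,0,0,0,75],
    [0,0,0,0,0,0,75],
  ],
  grip_force=10,
)

```text
time: 23.62
tcp_pos: [0.4685, -0.1446, 0.0047]
eef_rot: [39.7, 89.9, -36.7]
force: [-0.4, -1.1, 0.0]
opening: 0.0615
```

Request:
apply_moves(
  deltas=[
    [0,0,0,0,0,0,255],
    [0,0,0,0,0,0,255],
    [0,0,0,0,0,0,255],
    [0,0,0,0,0,0,255],
    [0,0,0,0,0,0,255],
  ],
)

```text
time: 24.25
tcp_pos: [0.4679, -0.1447, 0.0042]
eef_rot: [31.1, 89.9, -45.3]
force: [-0.5, 0.7, 2.6]
opening: 0.0312
```

Run:
```python
from h import *; from plant import bot
plan(bot.get_obs(),[.6233,.1780,.1],-by)
```

```text
t 24.25 tcp [ 0.4679 -0.1447  0.0042] q [-30.3  42.3 110.   -0.   27.7  46.1] F [-0.5  0.7  2.6] op 0.0312
tool axes
 [[ 0.001 -0.001 -1.   ]
 [ 0.972  0.235  0.001]
 [ 0.235 -0.972  0.001]]
shift tool [-0.0959  0.227  -0.277 ]
rotvec now(tool) [-0.0016  0.001  -0.0006] then shift in new axes [-0.0958  0.2274 -0.2767]
```

Request:
apply_moves(
  deltas=[
    [-0.02,0,0,-0.0016,0,0,255],
    [-0.04,0,0,0,0,0,255],
    [-0.036,0.02,-0.025,0,0,0,255],
    [0,0.033,-0.0405,0,0,0,255],
    [0,0.033,-0.0405,0,0,0,255],
    [0,0.033,-0.0405,0,0,0,255],
    [0,0.033,-0.0405,0,0,0,255],
    [0,0.033,-0.0405,0,0,0,255],
    [0,0.025,-0.03,0,0,0,255],
    [0,0.0174,-0.0192,0,0,0,255],
  ],
)

```text
time: 25.5
tcp_pos: [0.6233, 0.1802, 0.0995]
eef_rot: [8.7, 90.0, -67.5]
force: [0.4, -0.8, -0.5]
opening: 0.031
```

Request:
apply_moves(
  deltas=[
    [0.02,0,0,0,0,0,255],
    [0.026,0,0,0,0,0,255],
    [0,0,0,0,0,0,255],
    [0,0,0,0,0,0,255],
  ],
)

```text
time: 26.0
tcp_pos: [0.6235, 0.1781, 0.0543]
eef_rot: [47.8, 89.9, -28.6]
force: [1.3, 0.1, 0.1]
opening: 0.031
```

Run:
```python
from h import *; from plant import bot,read_camera
o=bot.get_obs()
plan(o,[.6233,.1780,.0422],-by)
c=read_camera("wrist"); disc(c,o,12,30,o["tcp_pos"][2]+.0038); disc(c,o,100,125,.038)
```

```text
t 26.0 tcp [0.6235 0.1781 0.0543] q [ 6.1 44.  85.4 -0.1 50.5 82.4] F [1.3 0.1 0.1] op 0.031
tool axes
 [[ 0.001 -0.001 -1.   ]
 [ 0.972  0.237  0.001]
 [ 0.237 -0.972  0.001]]
shift tool [ 0.0121 -0.0002  0.    ]
rotvec now(tool) [-0.0001  0.0008 -0.0009] then shift in new axes [ 0.0121 -0.0002  0.    ]
(array([0.381, 0.103]), np.float64(0.2154), np.float64(0.0136))
(array([0.6054, 0.1391]), np.float64(0.0164), np.float64(0.0051))
(array([0.5893, 0.2077]), np.float64(0.0157), np.float64(0.0069))
(array([0.5989, 0.3115]), np.float64(0.0087), np.float64(0.0033))
(array([0.624 , 0.1784]), np.float64(0.0161), np.float64(0.0007))
(array([0.6276, 0.1791]), np.float64(0.0216), np.float64(0.0029))
```

Amber measures (.6240, .1784) in hand, well centred over blue; lower.

Request:
apply_moves(
  deltas=[
    [0.006,-0.0004,0,0,0,0,255],
    [0.003,0,0,0,0,0,255],
    [0.0015,0,0,0,0,0,255],
    [0,0,0,0,0,0,255],
    [0,0,0,0,0,0,255],
  ],
)

```text
time: 26.68
tcp_pos: [0.6229, 0.178, 0.0435]
eef_rot: [36.4, 89.9, -39.9]
force: [0.9, -0.2, -0.3]
opening: 0.0309
```

Request:
apply_moves(
  deltas=[
    [0.0012,0,0,0,0,0,255],
    [0,0,0,0,0,0,255],
    [0,0,0,0,0,0,255],
  ],
)

```text
time: 27.05
tcp_pos: [0.6229, 0.178, 0.0423]
eef_rot: [40.0, 89.9, -36.3]
force: [1.3, -0.5, -0.3]
opening: 0.0312
```

Request:
apply_moves(
  deltas=[
    [0.0008,0,0,0,0,0,255],
    [0,0,0,0,0,0,255],
    [0,0,0,0,0,0,255],
  ],
)

```text
time: 27.42
tcp_pos: [0.6229, 0.178, 0.0421]
eef_rot: [45.7, 89.9, -30.5]
force: [-0.9, -0.1, 4.7]
opening: 0.0307
```

Request:
apply_moves(
  deltas=[
    [0,0,0,0,0,0,120],
    [0,0,0,0,0,0,120],
    [0,0,0,0,0,0,120],
    [-0.01,0,0,0,0,0,120],
    [-0.03,0,0,0,0,0,120],
    [-0.03,0,0,0,0,0,120],
    [-0.009,0,0,0,0,0,120],
    [0,0,0,0,0,0,120],
    [0,0,0,0,0,0,120],
  ],
)

```text
time: 28.55
tcp_pos: [0.6218, 0.1779, 0.1192]
eef_rot: [-76.1, 89.9, -152.4]
force: [0.3, 0.3, -0.2]
opening: 0.046
```

Run:
```python
from h import *; from plant import bot,read_camera
o=bot.get_obs()
c=read_camera("wrist"); np.savez("w11.npz",**c)
disc(c,o,12,30,.046);disc(c,o,100,125,.038); p=np.array([.6223,.177]); circ(c,o,p,.03,(.028,),.05)
circ(c,o,p,.02,(.04,))
t=BO-.2905*bx; t[2]=.12; plan(o,t,-by)
cv2.imwrite("pics/w11.png",cv2.resize(c["image"][120:260,220:420,::-1],None,fx=3,fy=3))
```

```text
(array([0.2364, 0.0321]), np.float64(0.3125), np.float64(0.0206))
(array([0.5619, 0.0853]), np.float64(0.0237), np.float64(0.0089))
(array([0.5258, 0.2325]), np.float64(0.024), np.float64(0.0083))
(array([0.5558, 0.3374]), np.float64(0.0325), np.float64(0.0183))
(array([ 0.6374, -0.1141]), np.float64(0.0199), np.float64(0.0095))
(array([0.6235, 0.1781]), np.float64(0.0241), np.float64(0.0006))
circ r 0.028 [0.6238 0.1778] n 288
circ r 0.04 [0.6227 0.1771] n 295
t 28.55 tcp [0.6218 0.1779 0.1192] q [ 6.1 38.9 83.7 -0.1 57.5 82.4] F [ 0.3  0.3 -0.2] op 0.046
tool axes
 [[-0.002 -0.001 -1.   ]
 [ 0.972  0.237 -0.002]
 [ 0.237 -0.972  0.   ]]
shift tool [-0.0005 -0.1475  0.0025]
rotvec now(tool) [0.0001 0.0005 0.002 ] then shift in new axes [-0.0008 -0.1475  0.0025]
```

View pics/w11.png

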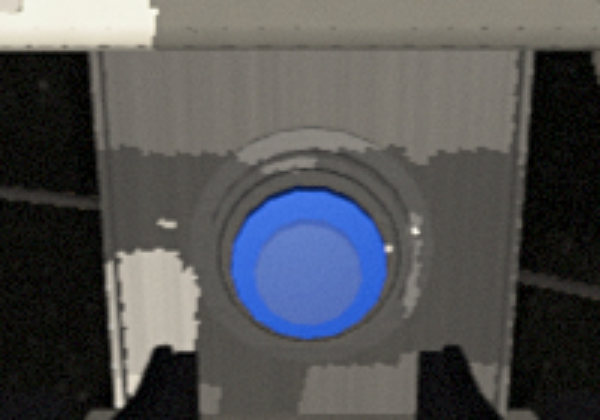

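Request:
apply_moves(
  deltas=[
    [0,-0.03,0,0,0,0,255],
    [0,-0.04,0,0,0,0,255],
    [0,-0.04,0.0025,0,0,0.001,255],
    [0,-0.04,0,0,0,0,255],
    [0,0,0,0,0,0,255],
    [0.03,0,0,0,0,0,255],
    [0.03,0,0,0,0,0,255],
    [0.018,0,0,0,0,0,255],
    [0,0,0,0,0,0,255],
  ],
)

```text
time: 29.72
tcp_pos: [0.4778, 0.1401, 0.0406]
eef_rot: [-73.4, 89.9, -149.7]
force: [0.4, -1.0, 0.7]
opening: 0.0005
```

Request:
apply_moves(
  deltas=[
    [0,0.002,0,0,0,0,255],
    [0,0.002,0,0,0,0,255],
    [0,0.003,0,0,0,0,255],
    [0,0.003,0,0,0,0,255],
    [0,0.003,0,0,0,0,255],
    [0,0.004,0,0,0,0,255],
    [0,0.005,0,0,0,0,255],
    [0,0.006,0,0,0,0,255],
    [0,0.007,0,0,0,0,255],
    [0,0.008,0,0,0,0,255],
  ],
)

```text
time: 30.98
tcp_pos: [0.5197, 0.1504, 0.0423]
eef_rot: [50.1, 89.9, -26.2]
force: [-0.8, -0.2, -0.1]
opening: 0.0005
```

Run:
```python
from h import *; from plant import bot,read_camera
o=bot.get_obs(); plan(o,o["tcp_pos"],-by)
print("tcp box",(o["tcp_pos"]-BO)@np.c_[bx,by])
c=read_camera("wrist"); disc(c,o,100,125,.038)
```

```text
t 30.98 tcp [0.5197 0.1504 0.0423] q [  4.3  39.8 102.   -0.   38.2  80.6] F [-0.8 -0.2 -0.1] op 0.0005
tool axes
 [[ 0.001 -0.    -1.   ]
 [ 0.972  0.237  0.001]
 [ 0.237 -0.972  0.001]]
shift tool [0. 0. 0.]
rotvec now(tool) [ 0.0001  0.0007 -0.0008] then shift in new axes [0. 0. 0.]
tcp box [-2.48718105e-01 -1.44844984e-04]
(array([0.6458, 0.1833]), np.float64(0.0234), np.float64(0.0003))
```

Request:
apply_moves(
  deltas=[
    [0,0.008,0,0,0,0,255],
    [0,0.009,0,0,0,0,255],
    [0,0.01,0,0,0,0,255],
    [0,0.01,0,0,0,0,255],
    [0,0.01,0,0,0,0,255],
    [0,0.01,0,0,0,0,255],
    [0,0.009,0,0,0,0,255],
    [0,0.008,0,0,0,0,255],
    [0,0.007,0,0,0,0,255],
    [0,0.006,0,0,0,0,255],
  ],
)

```text
time: 32.28
tcp_pos: [0.6043, 0.171, 0.0424]
eef_rot: [57.9, 89.9, -18.4]
force: [-1.9, -0.7, -1.2]
opening: 0.0003
```

Request:
apply_moves(
  deltas=[
    [0,0.005,0,0,0,0,255],
    [0,0.004,0,0,0,0,255],
    [0,0.003,0,0,0,0,255],
    [0,0.002,0,0,0,0,255],
    [0,0.002,0,0,0,0,255],
    [0,0.001,0,0,0,0,255],
    [0,0,0,0,0,0,255],
  ],
)

```text
time: 33.15
tcp_pos: [0.6207, 0.1749, 0.0426]
eef_rot: [66.5, 89.9, -9.8]
force: [-1.0, 0.5, -0.9]
opening: 0.0003
```

Run:
```python
from h import *; from plant import bot
o=bot.get_obs(); plan(o,o["tcp_pos"],-by)
print("tcp box",(o["tcp_pos"]-BO)@np.c_[bx,by])
```

```text
t 33.15 tcp [0.6207 0.1749 0.0426] q [ 5.8 44.8 86.3 -0.  48.8 82.2] F [-1.   0.5 -0.9] op 0.0003
tool axes
 [[ 0.002 -0.    -1.   ]
 [ 0.972  0.237  0.002]
 [ 0.237 -0.972  0.001]]
shift tool [0. 0. 0.]
rotvec now(tool) [ 0.0001  0.0008 -0.0019] then shift in new axes [0. 0. 0.]
tcp box [-0.14471508 -0.00020075]
```

Request:
apply_moves(
  deltas=[
    [0,0.001,0,0,0,0,255],
    [0,0.001,0,0,0,0,255],
    [0,0.001,0,0,0,0,255],
    [0,0.001,0,0,0,0,255],
    [0,0,0,0,0,0,255],
    [0,0,0,0,0,0,255],
  ],
)

```text
time: 33.9
tcp_pos: [0.6219, 0.1752, 0.0425]
eef_rot: [-81.2, 89.8, -157.4]
force: [-6.9, -2.5, 3.3]
opening: 0.0004
```

Request:
apply_moves(
  deltas=[
    [0,0.002,0,0,0,0,255],
    [0,0,0,0,0,0,255],
    [0,0,0,0,0,0,255],
  ],
)

```text
time: 34.28
tcp_pos: [0.622, 0.1753, 0.0424]
eef_rot: [-85.7, 89.5, -161.9]
force: [-8.4, -3.4, 6.6]
opening: 0.0006
```

At the stop. Back off, raise, check.

Request:
apply_moves(
  deltas=[
    [0,-0.006,0,0,0,0,255],
    [0,-0.015,0,0,0,0,255],
    [0,-0.02,0,0,0,0,255],
    [-0.03,-0.005,0,0,0,0,255],
    [-0.04,0,0,0,0,0,255],
    [-0.04,0,0,0,0,0,255],
    [0,0,0,0,0,0,255],
    [0,0,0,0,0,0,255],
    [0,0,0,0,0,0,255],
  ],
)

```text
time: 35.4
tcp_pos: [0.5809, 0.1654, 0.1511]
eef_rot: [-45.2, 90.0, -121.5]
force: [0.4, 0.2, -0.4]
opening: 0.0005
```

Run:
```python
from h import *; from plant import bot,read_camera
o=bot.get_obs(); plan(o,o["tcp_pos"])
c=read_camera("wrist"); L=(cloud(c,o)-BO)@np.c_[bx,by,[0,0,1]]; q=L[(L[...,2]>.045)&(L[...,2]<.058)&(abs(L[...,1])<.04)&(L[...,0]<-.115)&(L[...,0]>-.17)]
print("bar",len(q),q.mean(0)); s=read_camera("side")
for n in("top","side"):
    t=read_camera(n); t0=np.load(n+"0.npz")["image"]
    d=cv2.absdiff(t["image"],t0).max(2)>60; cv2.imwrite(f"pics/{n}e.png",np.hstack([t["image"][:,:,::-1][80:310,160:480] if n=="top" else t["image"][140:320,200:520,::-1]]))
a=cv2.imread("pics/tope.png");b=cv2.imread("pics/sidee.png");cv2.imwrite("pics/end.png",np.vstack([a,b]))
```

```text
t 35.4 tcp [0.5809 0.1654 0.1511] q [ 5.3 33.6 89.  -0.  57.4 81.6] F [ 0.4  0.2 -0.4] op 0.0005
tool axes
 [[-0.    -0.001 -1.   ]
 [ 0.972  0.237 -0.   ]
 [ 0.237 -0.972  0.   ]]
shift tool [0. 0. 0.]
bar 971 [-1.27364465e-01 -1.16458374e-04  5.36625304e-02]
```

View pics/end.png

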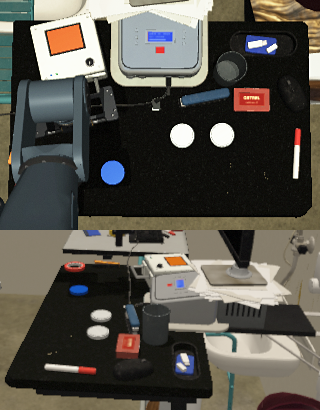

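```bash
python3 -c "
from plant import bot; print(bot.hand_in())"
```

```text
the job is handed in; nothing more can be done
None
```

I pulled the tray to its outer stop, stacked the base, blue and amber discs on the plate, and pushed the tray home. I handed the job in at about 35 s, with no verdict shown.

- **Stack:** with the tray still out, the wrist camera put the base disc about 1 mm from the plate's centre. The blue disc was within 0.5 mm of the base.
- **Amber disc:** held just above its place, it measured about 0.6 mm from the blue disc's centre. Once it lay on the blue disc my colour mask no longer found it. I judged it by eye in the picture, and it looked centred to about 1 mm.
- **Tray home:** it met a firm stop at about 9 N. The handle then measured about 3 mm further in than at the start, when the tray was slightly ajar.
- **Not checked:** once the tray was inside the box, the stack could not be seen. I pushed it gently, and after the first 23 mm the blue disc was still moving with the tray. I did not confirm that the lamp came on.
- **Other things on the desk:** those visible in the last pictures looked unmoved. The arm hid the spring clamp in the top view, so I did not check it; I did not measure the others either.
- **Checks that disagreed:** a few circle fits gave wrong readings. A 32 mm-radius fit put the base disc about 4 mm off, and one top-camera plate fit was off by about 9 mm because the arm was in the way. I rejected the first after fitting the base disc's ring line and looking at the picture, and the second against the wrist camera's repeat readings.

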